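# Pack the delivery driver's card terminal

### The job

Get the driver's card terminal ready to go: first lift the red lid of the hard case open until it leans back on its stop, without flinging it. Then take the blue terminal out of its white charging dock and slide it, screen end first and face up, into the yellow sleeve inside the case until it is fully home. Leave the lid open and the jars, cups, bottle and spatula where they stand.

Things in the scene. Friction and masses are not known exactly. Their poses are not given: they have to be found in the camera images.
- case: Fixed black hard case with a red lid: 142 (x) x 234 (y) mm outside, 130 x 222 mm inside, rim 60 mm above the counter, walls 6 mm, floor 8 mm thick. Origin: centre of its underside; z up, +x towards the hinge side, +y towards the end that holds the yellow sleeve. 160 mm of free floor lie in front of the sleeve. The lid hides all this until it is opened.
- sleeve_mouth (a point): Middle of the yellow sleeve's mouth, at floor level (8 mm above the counter); axes as the case. The terminal goes in along +y. Sleeve: 62 mm long, inside 63 mm wide and 27 mm high, outside 75 mm wide, top 40 mm above the counter, in the middle (x = 0) of the case; its side walls flare outwards for 12 mm in front of the mouth.
- sleeve_end (a point): Middle of the sleeve's closed inner end at floor level, 62 mm beyond the mouth; axes as the case.
- case_lid (a joint): Red lid angle: 0 shut, 1.9 rad leaning back on its stop. It swings up and towards +x of the case about the far rim; it falls shut when let go below about 1.5 rad and falls gently open beyond.
- lid_handle (a point): Middle of the lid's steel bar handle: a round bar 11 mm thick, 100 mm long along the case's y, 35 mm above the lid's top face (lid 10 mm thick), on two posts near its ends, 22 mm from the lid's front edge, 120 mm from the hinge. Axes move with the lid (y along the bar).
- lid_hinge (a point): Middle of the hinge line, on the case's rim 60 mm above the counter; the hinge runs along its y.
- dock: Fixed white charging dock, 78 (x) x 80 (y) x 42 mm high, origin at the centre of its underside. Its pocket, 64 mm wide, 27 mm high, 75 mm deep, closed on top, floor 10 mm above the counter, opens towards the dock's +y. At the start the keypad half of the terminal is in it and 66 mm of the screen end stick out, 10 mm above the counter.
- terminal: Loose blue card terminal, 60 (x) x 140 (y) x 25 (z) mm, about 0.3 kg, with a dark screen on the +y half and keys on the -y half. Origin: centre of its underside; z out of its face, +y towards the screen end.
- screen_end (a point): Lower edge of the terminal's screen end, middle: 70 mm along +y from its origin.
- shaker: Loose amber shaker jar standing beside the dock, 54 mm across, 110 mm tall, origin at the centre of its underside. Leave alone.
- shaker2: Loose clear shaker jar with a green cap, 54 mm across, 110 mm tall, to the left. Leave alone.
- dip_cup: Loose white dip cup, 64 mm across, 40 mm tall, beside the case's sleeve end. Leave alone.
- dip_cup2: Loose red dip cup, 64 mm across, 40 mm tall, beside the dock. Leave alone.
- sauce: Loose red sauce bottle, 60 mm across, 180 mm tall, to the right. Leave alone.
- spatula: Loose spatula, 240 mm long, lying on the right. Leave alone.

How it is judged:
On the way, in this order (a step that is already met when the one before it is completed fails the run):
1. the lid leans back on its stop (within 0.1 rad of fully open) (value of joint case_lid above 1.8 rad), for 0.2 s.
2. the terminal's screen end is 10 mm or more inside the sleeve (y of screen_end in the frame of sleeve_mouth between 0.01 and 0.07 m and z of screen_end in the frame of sleeve_mouth between -0.004 and 0.006 m and x of screen_end in the frame of sleeve_mouth between -0.004 and 0.004 m), for 0.1 s.
At the end, for the whole second after the job is handed in: Terminal let go, at rest, face up in the sleeve, screen end first and fully home: within 5 mm of the sleeve's inner end and 4 mm of its middle, flat on the floor, in line within 0.06 rad. Lid still leaning on its stop (within 0.1 rad of fully open). No bystander moved over 30 mm (y of screen_end in the frame of sleeve_end above -0.005 m and x of screen_end in the frame of sleeve_end between -0.004 and 0.004 m and z of screen_end in the frame of sleeve_end between -0.003 and 0.005 m and angle between terminal's own z axis and vertical below 0.1 rad and angle between the y axis of terminal and the y axis of case, either way round below 0.06 rad and value of joint case_lid above 1.8 rad and linear speed of terminal below 0.02 m/s); the robot touches nothing.
It fails at once if the lid is flung (turns faster than 5 rad/s) (velocity of joint case_lid above 5 rad/s or velocity of joint case_lid below -5 rad/s).
It fails at once if a bystander (jars, dip cups, sauce bottle, spatula) is moved by more than 30 mm (distance of any of shaker, shaker2, dip_cup, sauce, spatula, dip_cup2 from where it was at the start of the episode above 0.03 m).
It also fails if it takes over 70 s, if anything falls off the work surface, if the arm or the gripper's body presses on something with over 40 N, if the wrist force passes 120 N, or if a joint passes its speed limit or range.

### The arm

A 6-joint arm with a two-finger parallel gripper is mounted at the origin on the work surface. World frame = base frame: x ahead of the robot, y to its left, z up, the work surface at z = 0. Lengths are in m, angles in rad, forces in N, time in s.
With the tool pointing down it reaches from about 0.3 to 0.775 m from the base axis. Payload 14.6 kg.
Tool frame: the origin (TCP) lies between the finger pads; the fingertips stand 14 mm ahead of it and the grasp point (between the pads) lies 5 mm behind it; z points along the fingers, y is the line along which they close (so a half turn about z gives the same grasp; the last joint's range is limited). The gripper opens to 94 mm and grips with 3 to 60 N. Pads are 16 mm wide; open, the fingers measure 119 mm over their backs; the gripper's body (75 mm by 177 mm) begins 78 mm behind the grasp point.
Start: joints at [-1.372, 0.3, 1.521, -0, 1.321, -0.067], TCP at [0.144, -0.531, 0.219] pointing down, gripper open.
Joint ranges: [-3.03, 3.03], [-0.79, 2.21], [0.23, 2.52], [-1.04, 4.18], [0, 3.07], [-2.55, 2.55]. Speed limits (rad/s): [2.22, 2.22, 2.57, 3.14, 3.14, 3.14].

### API

Orientations are given as [roll, pitch, yaw] about the fixed x, y, z axes, in that order (R = Rz(yaw) Ry(pitch) Rx(roll)).
In Python, from station import ctrl gives the robot as it stands. The module is installed in compiled form; this text tells all that it offers.
- The arm moves only by the tool move_arm, never from a script. Its argument "targets" is a list of rows, each a list of 7 numbers: the opening, from -1 (shut) to 1 (fully open), then the shift along the tool's x, y, z in units of 50 mm (1.0 is 50 mm), then the turn, a rotation vector about the tool's x, y, z in rad. A call has 1 to 12 rows; each row is the pose to reach, as a shift and turn from the pose commanded when the call began, along the tool's axes at that moment; what a row does not reach only later rows make up. A row lasts 1/10 s, in which the tool goes at most 50 mm and 8.59 degrees, less where a joint would pass 70% of its speed; a pose out of reach is approached as far as the arm can. A call with a gripper value outside its range is refused whole. The fingers move at their own pace and stop on an object; "grip_force" is the grip in N (left out, the last holds). Time passes only in rows, so rows that repeat a pose let the fingers close. It gives the time, the measured TCP pose, the force, the opening and the grip force at its end, in the units of the state.
- ctrl.get_obs(): the state, without advancing time (a new reading comes with each control period).
- ctrl.camera(name): name is "side" or "top"; returns (picture, depth): 400x640x3 uint8, red, green, blue; 400x640 float32, m along the optical axis (not along the pixel's ray), 0 where there is no reading.
- ctrl.camera_params(name): a dict with "intrinsics" (3x3 intrinsics, pixels), "rvec" (rotation vector, rad) and "tvec" (3), from world to camera coordinates, as OpenCV has them. Camera axes: x right, y down, z forward; pixel columns grow to the right and rows downward; lengths in m; the calibration is good to about 2 mm. A picture is of the moment at which its call begins. camera_params takes no time and is no camera call.
- ctrl.hand_in(): hands the job in; it is judged then, once.
Trained networks look in the newest picture that a camera, given by its name, has taken for a name from the list of things; names that differ only in an ending like _2 or _b are one class to them, and where a whole thing is asked for, a point or a joint stands for the part that bears it (a point fixed in the world has none). Each returns a list of dicts, best first, with "score" (0 to 1); they miss things now and then, are a little off and sometimes report something else, mostly with a low value. They report only what shows in the picture. A call takes as long as a camera call.
- ctrl.cut_out(camera, target): "region" (400x640 bool, what is visible of it) and "point" ([column, row] in pixels, amid what is visible of it).
- ctrl.tip_of(camera, target): "point" ([column, row] in pixels: a listed point, or the origin of a listed thing).
The state is a dict: "time_s": time; "qpos": joint angles; "joint_vel": joint speeds; "tau": joint torques, N m; "ee_pos": TCP position; "eef_rot": TCP orientation; "force": force on the tool from outside, world axes, zero at the start; "moment": the same for the moment, N m; "grip_width": finger opening in m; "grip_force": force on a finger pad.
Only numpy, scipy, OpenCV 4.12 (cv2) and the standard library are available. Lean on these libraries where they do the work, as an engineer would, in place of code of your own. Each camera call takes 0.05 s, during which the arm holds its last target. There are 200 camera calls.

## Working session

There is one attempt and no reset: what is moved stays moved. The work goes in short steps, Python scripts to look and compute and a tool call to move; the robot and the scene stay as the last step left them, time stands still between calls to the robot, and variables do not carry over. Pictures are saved under pics/ and viewed, at most 10 in all, crops included, and the job is handed in when it is done.

Besides the shell and the picture viewer there is one more tool, called after "Request:" by a JSON object that holds its "op" and its "data", one argument or row to a line. move_arm: Moves the arm, as the interface text tells. Its arguments: {"type":"object","properties":{"targets":{"type":"array"},"grip_force":{"type":"number"}},"required":["targets"]}

```bash
mkdir -p pics; cat > h.py <<'E'
import numpy as np, cv2
from scipy.spatial.transform import Rotation as R
from station import ctrl
def cam(n):
    p=ctrl.camera_params(n); K=np.array(p["intrinsics"]); M=cv2.Rodrigues(np.array(p["rvec"],float))[0]; return K,M,np.array(p["tvec"],float).ravel()
def cloud(n,d):
    K,M,t=cam(n); v,u=np.mgrid[:400,:640]
    c=np.stack([(u-K[0,2])/K[0,0]*d,(v-K[1,2])/K[1,1]*d,d],-1)
    return (c-t)@M
def ray_z(n,px,z):
    K,M,t=cam(n); o=-M.T@t; r=M.T@np.linalg.inv(K)@np.array([px[0],px[1],1.]); return o+r*(z-o[2])/r[2]
def shot(n,f=None):
    im,d=ctrl.camera(n)
    if f: cv2.imwrite(f,im[:,:,::-1])
    return im,d,cloud(n,d)
def delta(pos,rot=None):
    o=ctrl.get_obs(); A=R.from_euler('xyz',o["eef_rot"]); 
    s=A.inv().apply(np.array(pos)-o["ee_pos"])/.05
    w=(A.inv()*rot).as_rotvec() if rot is not None else 0
    return np.round(s,3),np.round(w,3)
E
python3 - <<'E'
from h import *
np.set_printoptions(precision=4,suppress=True)
a=[]
for n in("top","side"):
    im,d,P=shot(n); a.append(im)
    K,M,t=cam(n); print(n,-M.T@t,K[0,0])
    for k in("case","case_lid","dock","terminal"):
        for r in ctrl.cut_out(n,k)[:1]:
            m=r["region"]&(d>0); q=P[m]; print(k,r["score"],r["point"],m.sum(),np.percentile(q,[2,50,98],axis=0).ravel())
            # top-most band rectangle
            for lo,hi in ((.03,.045),(.06,.08),(.095,.13)):
                s=q[(q[:,2]>lo)&(q[:,2]<hi)]
                if len(s)>60:
                    b=cv2.minAreaRect((s[:,:2]*1000).astype(np.float32)); print('  band',lo,len(s),b, np.median(s[:,2]))
    for k in("case","lid_handle","lid_hinge","dock","terminal","screen_end","sleeve_mouth","shaker","dip_cup2","dip_cup"):
        r=ctrl.tip_of(n,k)[:1]
        if r: print(k,r[0]["score"],r[0]["point"],'world z0',ray_z(n,r[0]["point"],0)[:2],'z.105',ray_z(n,r[0]["point"],.105)[:2])
cv2.imwrite("pics/a.png",np.vstack(a)[:,:,::-1][::1]); 
im=np.vstack(a)[:,:,::-1]; cv2.imwrite("pics/a.png",cv2.resize(im,(480,600),interpolation=cv2.INTER_AREA))
cv2.imwrite("pics/top.png",a[0][:,:,::-1])
print(ctrl.get_obs())
E
```

```text
top [0.1273 0.0188 1.6474] 428.838386291996
case 0.61 [377.9, 200.1] 2432 [ 0.3943 -0.3382  0.0248  0.4717 -0.225   0.0701  0.5531 -0.1137  0.1092]
  band 0.06 2147 ((477.184326171875, -228.1160888671875), (233.30934143066406, 144.59495544433594), 79.0428695678711) 0.0703276269776541
  band 0.095 88 ((430.02117919921875, -219.3762664794922), (106.2243881225586, 11.012273788452148), 79.49301147460938) 0.10975001815690788
case_lid 0.87 [376.9, 201.2] 2258 [ 0.4008 -0.3404  0.0623  0.4767 -0.2285  0.0705  0.5553 -0.1173  0.1096]
  band 0.06 2139 ((478.576171875, -228.9843292236328), (234.35206604003906, 144.42434692382812), 79.10455322265625) 0.07036560559770236
  band 0.095 88 ((430.02117919921875, -219.3762664794922), (106.2243881225586, 11.012273788452148), 79.49301147460938) 0.10975001815690788
dock 0.93 [260.6, 205.2] 499 [ 0.4437  0.1818 -0.      0.4814  0.2205  0.0408  0.5264  0.2629  0.0495]
  band 0.03 371 ((484.46240234375, 224.23060607910156), (82.9319076538086, 80.70265197753906), 86.7896499633789) 0.04065417662769881
terminal 0.57 [376.4, 201.2] 2308 [ 0.4012 -0.3434  0.06 
[... 2561 characters left out ...]
4]
shaker 0.93 [185.3, 319.6] world z0 [0.4087 0.539 ] z.105 [0.3148 0.5766]
dip_cup2 0.68 [297.9, 257.3] world z0 [0.3847 0.1762] z.105 [0.2937 0.2579]
dip_cup 0.68 [297.9, 257.3] world z0 [0.3847 0.1762] z.105 [0.2937 0.2579]
{'time_s': 1.5, 'qpos': array([-1.3715,  0.2999,  1.521 ,  0.    ,  1.3207, -0.0666]), 'joint_vel': array([-0.0016, -0.0002, -0.0004, -0.0007,  0.0002, -0.0007]), 'tau': array([ -0.0002, -53.166 , -35.2913,   0.0709,   0.0214,  -0.    ]), 'ee_pos': array([ 0.1445, -0.5307,  0.2194]), 'eef_rot': array([-3.1415, -0.    ,  0.2658]), 'force': array([ 0.7249,  0.7946, -0.5591]), 'moment': array([0.0264, 0.0139, 0.0217]), 'grip_force': 0.0, 'grip_width': 0.0939085490262097}
```

View pics/a.png

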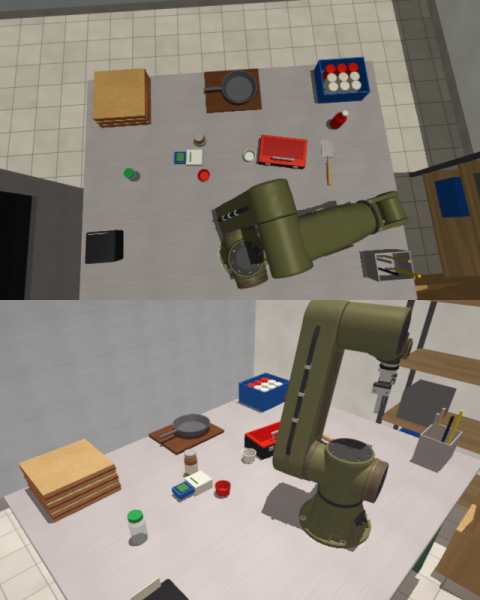

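The view shows the shut red case right of centre (top px ~377,201) with its handle at ~375,210. The dock and terminal are at ~255,210, with the screen end pointing left. The measured lid size of 234x144 mm and handle height of 0.11 m match the description.

```bash
python3 - <<'E'
from h import *
yaw=np.deg2rad(79.2)
print(delta([.430,-.2195,.175],R.from_euler('xyz',[np.pi,0,yaw])))
E
```

```text
(array([ 7.144, -4.504,  0.889]), array([-0.   , -0.   , -1.116]))
```

Request:
{"op": "move_arm", "data": {
  "targets": [
    [0,7.144,-4.504,0.889,0,0,-1.116],
    [0,7.144,-4.504,0.889,0,0,-1.116],
    [0,7.144,-4.504,0.889,0,0,-1.116],
    [0,7.144,-4.504,0.889,0,0,-1.116],
    [0,7.144,-4.504,0.889,0,0,-1.116],
    [0,7.144,-4.504,0.889,0,0,-1.116],
    [0,7.144,-4.504,0.889,0,0,-1.116],
    [0,7.144,-4.504,0.889,0,0,-1.116],
    [0,7.144,-4.504,0.889,0,0,-1.116],
    [0,7.144,-4.504,0.889,0,0,-1.116],
    [0,7.144,-4.504,0.889,0,0,-1.116],
    [0,7.144,-4.504,0.889,0,0,-1.116]
  ],
  "grip_force": 15
}}

```text
time_s: 2.7
ee_pos: [0.4295, -0.2203, 0.1751]
eef_rot: [3.141, 0.0, 1.381]
force: [-0.3, -0.7, 0.3]
grip_width: 0.0469
grip_force: 0.0
```

Request:
{"op": "move_arm", "data": {
  "targets": [
    [0,0,0,0.75,0,0,0],
    [0,0,0,1.5,0,0,0],
    [0,0,0,1.5,0,0,0],
    [-0.5,0,0,1.5,0,0,0],
    [-1,0,0,1.5,0,0,0],
    [-1,0,0,1.5,0,0,0],
    [-1,0,0,1.5,0,0,0],
    [-1,0,0,1.5,0,0,0]
  ],
  "grip_force": 15
}}

```text
time_s: 3.5
ee_pos: [0.4303, -0.2197, 0.1006]
eef_rot: [3.14, 0.0, 1.382]
force: [10.7, -2.5, -0.3]
grip_width: 0.0106
grip_force: 14.1
```

```bash
python3 -c "
import numpy as np
f0=np.arctan2(45,120);r=np.hypot(45,120)
for ths in (np.linspace(0,.95,13),np.linspace(.95,1.9,13)):
  p=np.c_[-r*np.cos(f0+ths),-r*np.sin(f0+ths)]/50
  print([[-1,0]+list(np.round(q,2))+[0,0,0] for q in (p-p[0])[1:]])
"
```

```text
[[-1, 0, np.float64(0.08), np.float64(-0.19), 0, 0, 0], [-1, 0, np.float64(0.17), np.float64(-0.37), 0, 0, 0], [-1, 0, np.float64(0.28), np.float64(-0.54), 0, 0, 0], [-1, 0, np.float64(0.4), np.float64(-0.7), 0, 0, 0], [-1, 0, np.float64(0.53), np.float64(-0.86), 0, 0, 0], [-1, 0, np.float64(0.68), np.float64(-1.0), 0, 0, 0], [-1, 0, np.float64(0.83), np.float64(-1.13), 0, 0, 0], [-1, 0, np.float64(1.0), np.float64(-1.25), 0, 0, 0], [-1, 0, np.float64(1.17), np.float64(-1.35), 0, 0, 0], [-1, 0, np.float64(1.35), np.float64(-1.44), 0, 0, 0], [-1, 0, np.float64(1.54), np.float64(-1.52), 0, 0, 0], [-1, 0, np.float64(1.74), np.float64(-1.58), 0, 0, 0]]
[[-1, 0, np.float64(0.2), np.float64(-0.04), 0, 0, 0], [-1, 0, np.float64(0.4), np.float64(-0.07), 0, 0, 0], [-1, 0, np.float64(0.6), np.float64(-0.09), 0, 0, 0], [-1, 0, np.float64(0.8), np.float64(-0.08), 0, 0, 0], [-1, 0, np.float64(1.01), np.float64(-0.06), 0, 0, 0], [-1, 0, np.float64(1.21), np.float64(-0.03), 0, 0, 0], [-1, 0, np.float64(1.4), np.float64(0.02), 0, 0, 0], [-1, 0, np.float64(1.59), np.float64(0.09), 0, 0, 0], [-1, 0, np.float64(1.78), np.float64(0.17), 0, 0, 0], [-1, 0, np.float64(1.96), np.float64(0.26), 0, 0, 0], [-1, 0, np.float64(2.13), np.float64(0.37), 0, 0, 0], [-1, 0, np.float64(2.29), np.float64(0.5), 0, 0, 0]]
```

Request:
{"op": "move_arm", "data": {
  "targets": [
    [-1,0,0.08,-0.19,0,0,0],
    [-1,0,0.17,-0.37,0,0,0],
    [-1,0,0.28,-0.54,0,0,0],
    [-1,0,0.4,-0.7,0,0,0],
    [-1,0,0.53,-0.86,0,0,0],
    [-1,0,0.68,-1.0,0,0,0],
    [-1,0,0.83,-1.13,0,0,0],
    [-1,0,1.0,-1.25,0,0,0],
    [-1,0,1.17,-1.35,0,0,0],
    [-1,0,1.35,-1.44,0,0,0],
    [-1,0,1.54,-1.52,0,0,0],
    [-1,0,1.74,-1.58,0,0,0]
  ]
}}

```text
time_s: 4.7
ee_pos: [0.516, -0.2361, 0.1802]
eef_rot: [3.141, 0.0, 1.382]
force: [-2.8, -1.3, 0.8]
grip_width: 0.0101
grip_force: 15.0
```

Request:
{"op": "move_arm", "data": {
  "targets": [
    [-1,0,0.2,-0.04,0,0,0],
    [-1,0,0.4,-0.07,0,0,0],
    [-1,0,0.6,-0.09,0,0,0],
    [-1,0,0.8,-0.08,0,0,0],
    [-1,0,1.01,-0.06,0,0,0],
    [-1,0,1.21,-0.03,0,0,0],
    [-1,0,1.4,0.02,0,0,0],
    [-1,0,1.59,0.09,0,0,0],
    [-1,0,1.78,0.17,0,0,0],
    [-1,0,1.96,0.26,0,0,0],
    [-1,0,2.13,0.37,0,0,0],
    [-1,0,2.25,0.47,0,0,0]
  ]
}}

```text
time_s: 5.9
ee_pos: [0.6268, -0.2572, 0.155]
eef_rot: [3.141, 0.0, 1.382]
force: [-0.4, -1.7, 1.7]
grip_width: 0.0103
grip_force: 15.0
```

Request:
{"op": "move_arm", "data": {
  "targets": [
    [-0.5,0,0,0,0,0,0],
    [-0.5,0,0,0,0,0,0],
    [-0.5,0,0,0,0,0,0],
    [-0.5,0,0,-0.4,0,0,0],
    [-0.5,0,0,-1.0,0,0,0],
    [-0.5,0,0,-1.8,0,0,0],
    [-0.5,0,0,-2.6,0,0,0],
    [-0.5,0,0,-2.6,0,0,0]
  ]
}}

```text
time_s: 6.7
ee_pos: [0.6268, -0.2574, 0.2924]
eef_rot: [3.132, 0.002, 1.382]
force: [0.3, -0.5, 0.0]
grip_width: 0.0233
grip_force: 0.0
```

```bash
python3 - <<'E'
from h import *
np.set_printoptions(precision=4,suppress=True)
for n in("top","side"):
    im,d,P=shot(n,f"pics/b_{n}.png")
    for k,lo,hi in(("terminal",.03,.042),("dock",.036,.05),("case_lid",.07,.2)):
        for r in ctrl.cut_out(n,k)[:2]:
            m=r["region"]&(d>0); q=P[m]; s=q[(q[:,2]>lo)&(q[:,2]<hi)]
            if len(s)>40:
                print(n,k,r["score"],r["point"],len(s),cv2.minAreaRect((s[:,:2]*1000).astype(np.float32)),np.median(s,axis=0))
    for k in("dock","terminal","screen_end"):
        for r in ctrl.tip_of(n,k)[:1]: print(n,k,r["score"],ray_z(n,r["point"],0 if k=="dock" else .01)[:2])
    if n=="top":
        # lid plane angle from depth near hinge
        ctr=np.array([.478,-.229]); R2=np.array([[np.cos(-.19),np.sin(-.19)],[-np.sin(-.19),np.cos(-.19)]])
        q=P.reshape(-1,3); l=np.c_[(q[:,:2]-ctr)@R2.T,q[:,2]]
        ii=im.reshape(-1,3).astype(int); yel=(ii[:,0]>120)&(ii[:,1]>90)&(ii[:,2]<70)&(abs(l[:,0])<.1)&(abs(l[:,1])<.14)
        print("yellow",yel.sum()); 
        if yel.sum()>20: print(np.percentile(l[yel],[2,50,98],axis=0), cv2.minAreaRect((q[yel&(q[:,2]>.03)&(q[:,2]<.05)][:,:2]*1000).astype(np.float32)))
im=np.hstack([cv2.resize(cv2.imread("pics/b_top.png")[130:290,180:480],(400,213)),cv2.resize(cv2.imread("pics/b_side.png")[100:310,180:480],(400,280))[:213]])
a=cv2.resize(cv2.imread("pics/b_top.png")[140:280,200:480],(560,280)); b=cv2.resize(cv2.imread("pics/b_side.png")[120:300,200:480],(560,320))
cv2.imwrite("pics/b.png",np.vstack([a,b[:,:]]))
E
```

```text
top terminal 0.73 [240.5, 209.6] 218 ((489.22271728515625, 295.2934265136719), (64.36461639404297, 59.92992401123047), 85.93434143066406) [0.4884 0.2958 0.0351]
top dock 0.97 [262.6, 212.1] 411 ((484.0528564453125, 222.5299072265625), (81.06980895996094, 79.75357055664062), 85.09326934814453) [0.4821 0.2223 0.0419]
top case_lid 0.79 [406.8, 166.4] 257 ((576.157470703125, -248.2846221923828), (233.68231201171875, 51.38517379760742), 79.14409637451172) [ 0.5678 -0.3404  0.1585]
top dock 0.76 [0.488 0.226]
top terminal 0.83 [0.4806 0.2526]
top screen_end 0.75 [ 0.6073 -0.5228]
yellow 0
side terminal 0.94 [243.9, 251.6] 344 ((485.1206970214844, 292.4376525878906), (71.86703491210938, 58.65568161010742), 85.34911346435547) [0.483  0.2941 0.0359]
side dock 0.86 [266.7, 241.5] 498 ((482.5249328613281, 219.29324340820312), (82.0418930053711, 84.14323425292969), 84.79547119140625) [0.4781 0.2222 0.0426]
side case_lid 0.96 [334.5, 153.9] 998 ((583.0784912109375, -188.77059936523438), (115.38138580322266, 55.417938232421875), 78.81157684326172) [ 0.5841 -0.1849  0.1347]
side dock 0.63 [0.4818 0.2268]
side terminal 0.69 [0.4816 0.2601]
side screen_end 0.57 [0.4838 0.326 ]
```

View pics/b.png

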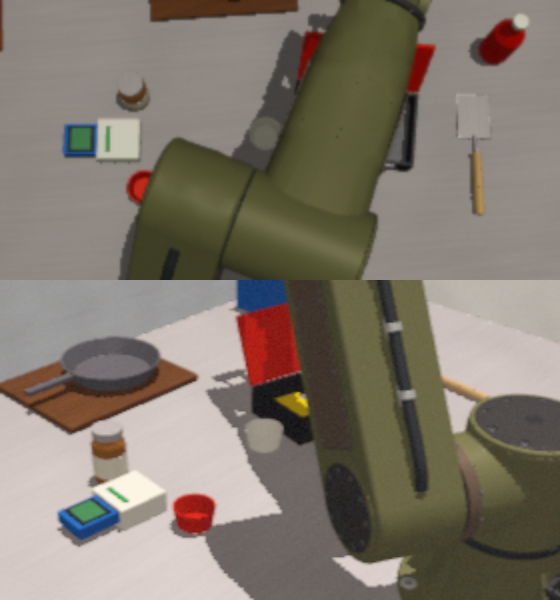

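The lid is open (red, leaning back), and the yellow sleeve shows at the near end. The terminal's exposed centre is about (0.488, 0.295), yaw about -4.3°.

```bash
python3 - <<'E'
from h import *
print(delta([.488,.296,.16],R.from_euler('xyz',[np.pi,0,1.496])), delta([.488,.296,.29],R.from_euler('xyz',[np.pi,0,1.496])))
E
```

```text
(array([10.346, -4.787,  2.509]), array([-0.   , -0.   , -0.114])) (array([10.346, -4.787, -0.091]), array([-0.   , -0.   , -0.114]))
```

Request:
{"op": "move_arm", "data": {
  "targets": [
    [1,1,-0.4,0,0,0,0],
    [1,2,-0.9,0,0,0,-0.02],
    [1,3,-1.4,0,0,0,-0.04],
    [1,10.346,-4.787,0,0,0,-0.114],
    [1,10.346,-4.787,0,0,0,-0.114],
    [1,10.346,-4.787,0,0,0,-0.114],
    [1,10.346,-4.787,0,0,0,-0.114],
    [1,10.346,-4.787,1,0,0,-0.114],
    [1,10.346,-4.787,2.5,0,0,-0.114],
    [1,10.346,-4.787,2.5,0,0,-0.114],
    [1,10.346,-4.787,2.5,0,0,-0.114],
    [1,10.346,-4.787,2.5,0,0,-0.114]
  ],
  "grip_force": 25
}}

```text
time_s: 8.6
ee_pos: [0.4885, 0.293, 0.1629]
eef_rot: [3.141, -0.0, 1.496]
force: [0.5, -0.4, -0.2]
grip_width: 0.0941
grip_force: 0.0
```

Request:
{"op": "move_arm", "data": {
  "targets": [
    [1,0,0,0.7,0,0,0],
    [1,0,0,1.5,0,0,0],
    [1,0,0,2.2,0,0,0],
    [1,0,0,2.7,0,0,0],
    [1,0,0,2.7,0,0,0],
    [0,0,0,2.7,0,0,0],
    [0,0,0,2.7,0,0,0],
    [0,0,0,2.7,0,0,0],
    [0,0,0,2.7,0,0,0]
  ]
}}

```text
time_s: 9.5
ee_pos: [0.4896, 0.2916, 0.0297]
eef_rot: [3.14, -0.001, 1.496]
force: [0.3, -0.4, 0.0]
grip_width: 0.0658
grip_force: 0.0
```

```bash
cat > sl.py <<'E'
from h import *
np.set_printoptions(precision=4,suppress=True)
def yellow(n,im,P):
    q=P.reshape(-1,3); hsv=cv2.cvtColor(im,cv2.COLOR_RGB2HSV).reshape(-1,3)
    m=(hsv[:,0]>20)&(hsv[:,0]<35)&(hsv[:,1]>140)&(hsv[:,2]>80)&(abs(q[:,0]-.48)<.12)&(abs(q[:,1]+.17)<.13)
    s=q[m&(q[:,2]>.034)&(q[:,2]<.047)]
    print(n,m.sum(),len(s))
    if len(s)>15: print(cv2.minAreaRect((s[:,:2]*1000).astype(np.float32)),s.mean(0))
    return m.reshape(400,640)
E
python3 - <<'E'
from sl import *
for n in("top","side"):
    im,d,P=shot(n,f"pics/c_{n}.png"); m=yellow(n,im,P)
    for k in("sleeve_mouth","sleeve_end","lid_hinge","case"):
        z={"sleeve_mouth":.008,"sleeve_end":.008,"lid_hinge":.06,"case":0}[k]
        for r in ctrl.tip_of(n,k)[:1]: print(k,r["score"],r["point"],ray_z(n,r["point"],z)[:2])
a=cv2.resize(cv2.imread("pics/c_top.png")[150:240,320:450],(780,540),interpolation=cv2.INTER_CUBIC)
cv2.imwrite("pics/c.png",a)
E
```

```text
top 351 283
((491.8831481933594, -155.35394287109375), (70.95694732666016, 77.25562286376953), 77.30318450927734) [ 0.4928 -0.1499  0.0398]
sleeve_mouth 0.72 [364.2, 201.4] [ 0.4911 -0.1872]
sleeve_end 0.6 [349.9, 201.2] [ 0.4961 -0.1314]
lid_hinge 0.89 [377.8, 182.2] [ 0.5511 -0.2402]
case 0.67 [374.7, 204.7] [ 0.4766 -0.2281]
side 175 140
((490.7414855957031, -164.66131591796875), (49.99818801879883, 83.31510162353516), 70.56281280517578) [ 0.4889 -0.163   0.0412]
sleeve_mouth 0.88 [352.3, 194.1] [ 0.4929 -0.1891]
sleeve_end 0.72 [334.5, 201.7] [ 0.5039 -0.1083]
lid_hinge 0.62 [352.9, 170.9] [ 0.5429 -0.2456]
case 0.73 [362.1, 191.7] [ 0.4866 -0.2363]
```

View pics/c.png

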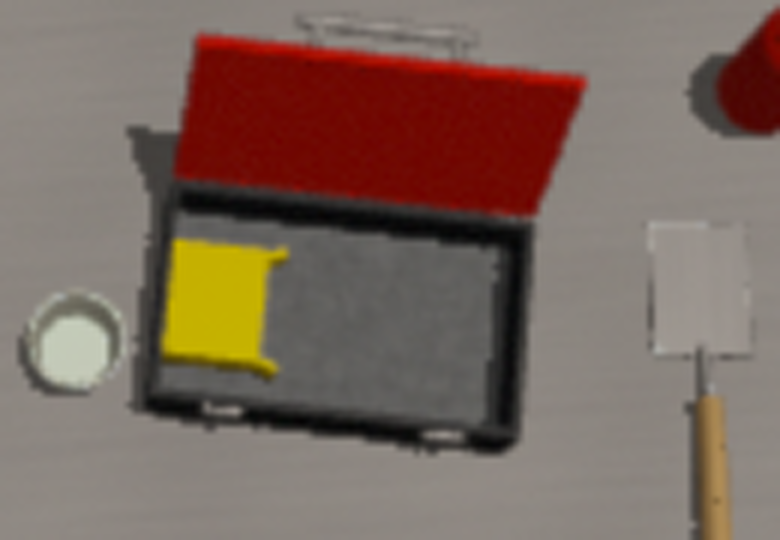

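The picture shows the lid fully back, the yellow sleeve at left (crop 165-290, 240-375) and a free floor; the sleeve centre (0.493, -0.150) agrees with the case pose (0.478, -0.229, yaw -0.191). Now I'll grip and pull out the terminal.

Request:
{"op": "move_arm", "data": {
  "targets": [
    [0,0,0,0,0,0,0],
    [0,0,0,0,0,0,0],
    [0,0,0,0,0,0,0],
    [0,0.2,0,0,0,0,0],
    [0,0.5,0,0,0,0,0],
    [0,0.8,0,0,0,0,0],
    [0,1.1,0,0,0,0,0],
    [0,1.4,0,0,0,0,0],
    [0,1.7,0,0,0,0,0],
    [0,1.9,0,0,0,0,0],
    [0,1.9,0,0,0,0,0]
  ],
  "grip_force": 25
}}

```text
time_s: 11.1
ee_pos: [0.4958, 0.3875, 0.0281]
eef_rot: [-3.141, 0.0, 1.497]
force: [0.0, 0.7, -2.8]
grip_width: 0.0599
grip_force: 25.0
```

Request:
{"op": "move_arm", "data": {
  "targets": [
    [0,0,0,0.1,0,0,0],
    [0,0,0,0.18,0,0,0],
    [0,0,0,0.2,0,0,0],
    [0.2,0,0,0.2,0,0,0],
    [0.8,0,0,0.2,0,0,0],
    [0.8,0,0,0.2,0,0,0],
    [0.8,0,0,0.2,0,0,0],
    [0.8,0,0,0.1,0,0,0],
    [0.8,-0.4,0,0.05,0,0,0],
    [0.8,-0.8,0,0.05,0,0,0],
    [0.8,-1.26,0,0.05,0,0,0],
    [0.8,-1.26,0,0.05,0,0,0]
  ]
}}

```text
time_s: 12.3
ee_pos: [0.4917, 0.3214, 0.0265]
eef_rot: [-3.141, 0.0, 1.494]
force: [-0.6, -0.2, -0.1]
grip_width: 0.0851
grip_force: 0.0
```

```bash
python3 - <<'E'
from sl import *
for n in("top","side"):
    im,d,P=shot(n,f"pics/d_{n}.png")
    for r in ctrl.cut_out(n,"terminal")[:1]:
        m=r["region"]&(d>0); q=P[m]; s=q[(q[:,2]>.018)&(q[:,2]<.034)]
        print(n,r["score"],len(s),cv2.minAreaRect((s[:,:2]*1000).astype(np.float32)),np.median(s,axis=0))
    for r in ctrl.tip_of(n,"screen_end")[:1]: print(r["score"],ray_z(n,r["point"],0)[:2])
o=ctrl.get_obs(); print(o["ee_pos"],o["grip_width"],o["time_s"])
a=cv2.resize(cv2.imread("pics/d_top.png")[170:250,190:310],(480,320)); b=cv2.resize(cv2.imread("pics/d_side.png")[180:320,140:320],(360,280))
c=np.zeros((320,840,3),np.uint8); c[:,:480]=a; c[:280,480:]=b; cv2.imwrite("pics/d.png",cv2.resize(c,(800,305)))
E
```

```text
side 0.85 629 ((491.4480895996094, 352.293212890625), (138.13232421875, 63.89912414550781), 85.51602935791016) [0.4874 0.3674 0.0257]
0.89 [0.4887 0.4257]
[0.4916 0.324  0.0262] 0.08447762592611611 12.6
```

View pics/d.png

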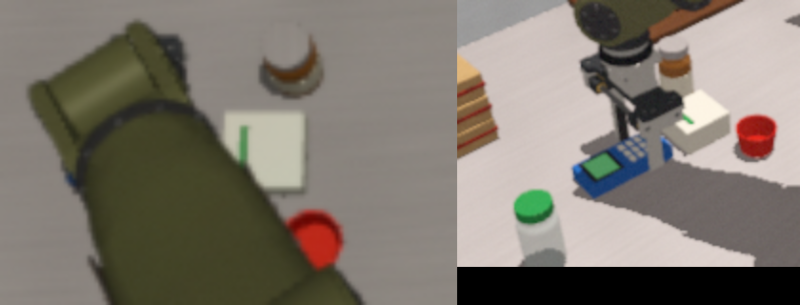

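Request:
{"op": "move_arm", "data": {
  "targets": [
    [0,0,0,0,0,0,0],
    [0,0,0,0,0,0,0],
    [0,0,0,0,0,0,0],
    [0,0,0,0,0,0,0],
    [0,0,0,-0.3,0,0,0],
    [0,0,0,-1.0,0,0,0],
    [0,0,0,-2.0,0,0,0],
    [0,0,0,-3.0,0,0,0],
    [0,0,0,-3.2,0,0,0],
    [0,0,0,-3.2,0,0,0]
  ],
  "grip_force": 50
}}

```text
time_s: 13.6
ee_pos: [0.492, 0.3235, 0.1886]
eef_rot: [3.138, -0.002, 1.496]
force: [0.0, 0.0, -3.4]
grip_width: 0.0594
grip_force: 50.0
```

```bash
cat > tm.py <<'E'
from sl import *
def term(n):
    im,d,P=shot(n,f"pics/e_{n}.png")
    o=ctrl.get_obs(); A=R.from_euler('xyz',o["eef_rot"])
    for r in ctrl.cut_out(n,"terminal")[:1]:
        m=cv2.erode(r["region"].astype(np.uint8),np.ones((1,1)))>0
        q=P[m&(d>0)]; l=A.inv().apply(q-o["ee_pos"])  # tool frame: x along term +y, y lateral, z down
        s=l[(abs(l[:,2]-.002)<.02)&(abs(l[:,1])<.05)&(l[:,0]>-.06)&(l[:,0]<.12)]
        f=s[(s[:,0]>.02)&(abs(s[:,1])<.025)&(s[:,2]<.012)]
        print(n,r["score"],len(s),"x range",np.percentile(s[:,0],[1,99]),"lat",np.percentile(s[:,1],[2,98]))
        if len(f)>20:
            c=np.linalg.lstsq(np.c_[f[:,:2],np.ones(len(f))],f[:,2],rcond=None)[0]; print("top plane z=ax+by+c",c,len(f))
        t=s[s[:,2]<.008]; print(cv2.minAreaRect((t[:,:2]*1000).astype(np.float32)))
    for k in ("screen_end","terminal"):
        for r in ctrl.tip_of(n,k)[:1]:
            w=ray_z(n,r["point"],o["ee_pos"][2]-.026); print(k,r["score"],"tool frame",A.inv().apply(w-o["ee_pos"]))
    print(o["ee_pos"],o["time_s"])
E
python3 - <<'E'
from tm import *
term("side"); term("top")
print(delta([.4662,-.2899,.19],R.from_euler('xyz',[np.pi,0,1.380])))
E
```

```text
side 0.79 882 x range [-0.0395  0.0977] lat [-0.0327  0.0214]
top plane z=ax+by+c [ 0.0387  0.0064 -0.0041] 357
((28.236042022705078, -5.283689498901367), (140.52572631835938, 61.43898391723633), 1.0283089876174927)
screen_end 0.78 tool frame [0.1003 0.0023 0.026 ]
terminal 0.6 tool frame [ 0.0294 -0.0001  0.026 ]
[0.4913 0.3231 0.1862] 13.65
[0.491  0.3229 0.1843] 13.85
(array([-12.264,   0.417,  -0.085]), array([-0.001,  0.001,  0.116]))
```

Request:
{"op": "move_arm", "data": {
  "targets": [
    [0,-1,0.03,0,0,0,0],
    [0,-2,0.06,0,0,0,0],
    [0,-3,0.1,0,0,0,0.03],
    [0,-4,0.13,0,0,0.01,0.05],
    [0,-5,0.17,0,0,0.02,0.07],
    [0,-6,0.2,0,0,0.03,0.09],
    [0,-7,0.24,0,0,0.03,0.1],
    [0,-8,0.27,0,0,0.03,0.116],
    [0,-9,0.31,0,0,0.03,0.116],
    [0,-10,0.34,0,0,0.03,0.116],
    [0,-10.7,0.36,0,0,0.03,0.116],
    [0,-11,0.37,0,0,0.03,0.116]
  ]
}}

```text
time_s: 15.2
ee_pos: [0.4682, -0.2293, 0.1858]
eef_rot: [-3.139, -0.03, 1.377]
force: [0.4, 0.4, -2.4]
grip_width: 0.0591
grip_force: 50.0
```

```bash
python3 - <<'E'
from tm import *
print(delta([.4662,-.2899,.19],R.from_euler('xyz',[np.pi,0,1.380])),ctrl.get_obs()["ee_pos"])
E
```

```text
(array([-1.195,  0.193, -0.121]), array([-0.002, -0.03 , -0.003])) [ 0.4682 -0.2293  0.1858]
```

Request:
{"op": "move_arm", "data": {
  "targets": [
    [0,-0.6,0.1,0,0,0,0.003],
    [0,-1.2,0.193,0,0,0,0.003],
    [0,-1.2,0.193,0,0,0,0.003],
    [0,-1.2,0.193,0,0,0,0.003]
  ]
}}

```text
time_s: 15.6
ee_pos: [0.4669, -0.2869, 0.1839]
eef_rot: [-3.139, -0.031, 1.376]
force: [-0.2, 1.3, -2.1]
grip_width: 0.0595
grip_force: 50.0
```

```bash
python3 - <<'E'
from tm import *
term("side"); term("top")
a=cv2.resize(cv2.imread("pics/e_top.png")[140:260,310:460],(450,360)); b=cv2.resize(cv2.imread("pics/e_side.png")[90:240,280:430],(350,350))
c=np.zeros((360,800,3),np.uint8); c[:,:450]=a; c[:350,450:]=b; cv2.imwrite("pics/e.png",c)
E
```

```text
side 0.6 66 x range [0.0745 0.0992] lat [-0.0121  0.027 ]
top plane z=ax+by+c [ 0.3053  0.0264 -0.0255] 38
((90.99307250976562, 10.896814346313477), (20.23250961303711, 47.254798889160156), 27.932559967041016)
screen_end 0.62 tool frame [ 0.1094 -0.0116  0.0294]
terminal 0.64 tool frame [ 0.0176 -0.0091  0.0266]
[ 0.467  -0.2864  0.1841] 15.65
top 0.57 186 x range [0.0549 0.1006] lat [-0.0277  0.0278]
top plane z=ax+by+c [ 0.0722  0.0024 -0.0043] 155
((76.54393005371094, -1.457925796508789), (49.399024963378906, 60.54734802246094), 1.4770774841308594)
screen_end 0.6 tool frame [ 0.0861 -0.009   0.0286]
terminal 0.49 tool frame [0.0291 0.0041 0.0269]
[ 0.4671 -0.2864  0.1845] 15.85
```

View pics/e.png

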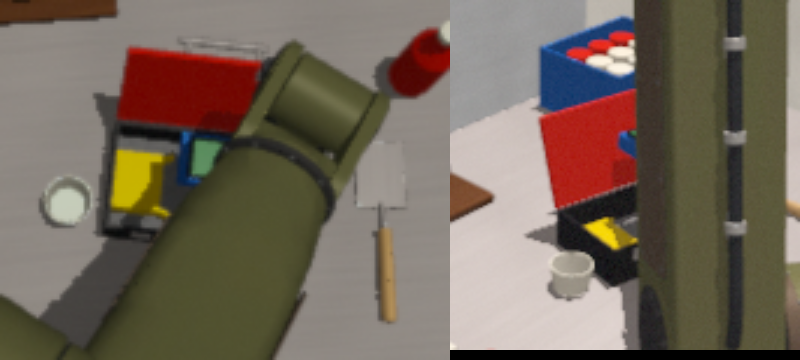

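Request:
{"op": "move_arm", "data": {
  "targets": [
    [0,-0.13,-0.02,0,0,0.04,0],
    [0,-0.13,-0.02,0.5,0,0.04,0],
    [0,-0.16,-0.02,1.0,0,0.04,0],
    [0,-0.18,-0.02,1.5,0,0.04,0],
    [0,-0.19,-0.02,2.0,0,0.04,0],
    [0,-0.2,-0.02,2.3,0,0.04,0],
    [0,-0.2,-0.02,2.5,0,0.04,0],
    [0,-0.2,-0.02,2.5,0,0.04,0]
  ]
}}

```text
time_s: 16.8
ee_pos: [0.4642, -0.2928, 0.0582]
eef_rot: [-3.138, -0.071, 1.377]
force: [-0.3, -0.1, -2.3]
grip_width: 0.0595
grip_force: 50.0
```

```bash
cat >> tm.py <<'E'
def case(w,c=np.array([.478,-.229]),y=-.191):
    v=np.asarray(w)[:2]-c; return np.array([v[0]*np.cos(y)+v[1]*np.sin(y),-v[0]*np.sin(y)+v[1]*np.cos(y)])
def zoom(f,n="top"):
    im=cv2.imread(f"pics/e_{n}.png"); im=im[155:225,335:425] if n=="top" else im[120:240,280:420]; cv2.imwrite(f,cv2.resize(im,(720,560),interpolation=cv2.INTER_CUBIC))
E
python3 - <<'E'
from tm import *
term("top"); print("tcp in case",case(ctrl.get_obs()["ee_pos"])); zoom("pics/f.png")
E
```

```text
top 0.74 166 x range [0.046  0.1009] lat [-0.0276  0.0272]
top plane z=ax+by+c [0.0319 0.0154 0.0001] 147
((71.04949951171875, -0.450042724609375), (56.3570556640625, 58.21894454956055), 84.46115112304688)
screen_end 0.52 tool frame [0.09   0.0075 0.0324]
terminal 0.65 tool frame [ 0.0354 -0.0062  0.0286]
[ 0.4645 -0.2931  0.0592] 16.85
tcp in case [-0.0006 -0.0658]
```

View pics/f.png

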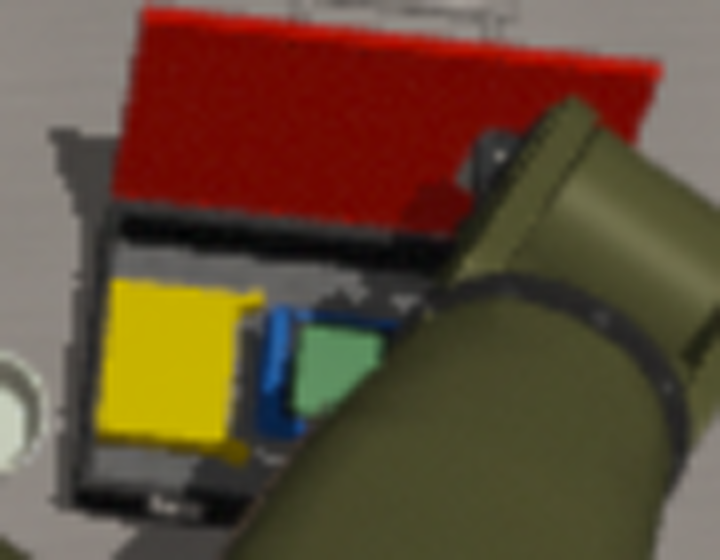

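Terminal is centred on the sleeve axis (front edge at 271,371 versus sleeve centre 170,362 along the case slope), about 15 mm short of the mouth. I'll lower it to the floor next.

Request:
{"op": "move_arm", "data": {
  "targets": [
    [0,-0.01,0,0.15,0,-0.02,0],
    [0,-0.02,0,0.3,0,-0.02,0],
    [0,-0.03,0,0.4,0,-0.02,0],
    [0,-0.03,0,0.46,0,-0.02,0],
    [0,-0.03,0,0.46,0,-0.02,0]
  ]
}}

```text
time_s: 17.5
ee_pos: [0.4644, -0.293, 0.0359]
eef_rot: [-3.139, -0.05, 1.377]
force: [0.2, 0.0, -1.0]
grip_width: 0.0592
grip_force: 50.0
```

Request:
{"op": "move_arm", "data": {
  "targets": [
    [0,0,0,0.03,0,0,0],
    [0,0,0,0.03,0,0,0],
    [0,0.1,0,0.035,0,0,0],
    [0,0.2,0,0.04,0,0,0],
    [0,0.3,0,0.045,0,0,0],
    [0,0.4,0,0.05,0,0,0],
    [0,0.5,0,0.055,0,0,0],
    [0,0.5,0,0.055,0,0,0]
  ],
  "grip_force": 15
}}

```text
time_s: 18.3
ee_pos: [0.4695, -0.2677, 0.0346]
eef_rot: [-3.14, -0.05, 1.377]
force: [1.0, -0.2, -2.1]
grip_width: 0.0602
grip_force: 15.0
```

```bash
python3 - <<'E'
from tm import *
term("top"); o=ctrl.get_obs(); print("tcp in case",case(o["ee_pos"]),o["force"],o["moment"]); zoom("pics/g.png")
E
```

```text
top 0.6 92 x range [0.0506 0.0877] lat [-0.0172  0.0289]
top plane z=ax+by+c [ 0.0804  0.0159 -0.0019] 77
((67.59805297851562, 3.329601287841797), (49.68600082397461, 39.2938346862793), 84.0987319946289)
screen_end 0.44 tool frame [0.096  0.002  0.0308]
terminal 0.67 tool frame [ 0.0287 -0.0081  0.0275]
[ 0.4694 -0.2681  0.0346] 18.35
tcp in case [-0.001  -0.0405] [ 0.5786  0.6515 -1.9671] [-0.109  -0.0961  0.038 ]
```

View pics/g.png

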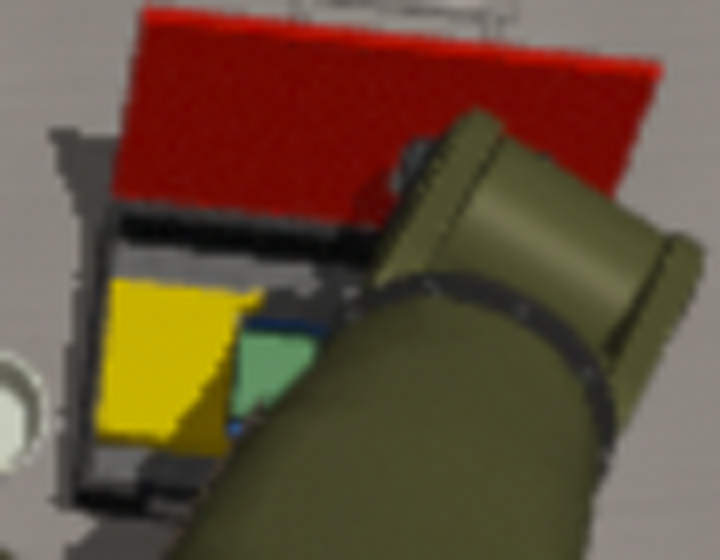

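The screen end is about 10 mm under the yellow sleeve with low forces, so I'll keep pushing.

Request:
{"op": "move_arm", "data": {
  "targets": [
    [0,0.1,0,0.005,0,0,0],
    [0,0.2,0,0.01,0,0,0],
    [0,0.3,0,0.015,0,0,0],
    [0,0.4,0,0.02,0,0,0],
    [0,0.5,0,0.025,0,0,0],
    [0,0.6,0,0.03,0,0,0],
    [0,0.7,0,0.035,0,0,0],
    [0,0.8,0,0.04,0,0,0],
    [0,0.88,0,0.044,0,0,0],
    [0,0.94,0,0.047,0,0,0]
  ]
}}

```text
time_s: 19.5
ee_pos: [0.4784, -0.2219, 0.0346]
eef_rot: [-3.14, -0.05, 1.377]
force: [0.1, 0.6, -2.0]
grip_width: 0.0599
grip_force: 15.0
```

Request:
{"op": "move_arm", "data": {
  "targets": [
    [0,0.06,0,0.003,0,0,0],
    [0,0.1,0,0.005,0,0,0],
    [0,0.14,0,0.007,0,0,0],
    [0,0.18,0,0.009,0,0,0],
    [0,0.18,0,0.009,0,0,0]
  ]
}}

```text
time_s: 20.0
ee_pos: [0.4799, -0.2155, 0.0351]
eef_rot: [-3.141, -0.046, 1.377]
force: [-5.6, -16.0, 1.0]
grip_width: 0.0599
grip_force: 15.0
```

Request:
{"op": "move_arm", "data": {
  "targets": [
    [0,0.1,0,0,0,0,0],
    [0.5,0.1,0,0,0,0,0],
    [0.5,0.1,0,0,0,0,0],
    [0.5,0.1,0,0,0,0,0],
    [0.5,0.1,0,-0.4,0,0,0],
    [0.5,0.1,0,-1,0,0,0],
    [0.5,0.1,0,-2,0,0,0],
    [0.5,0.1,0,-3,0,0,0],
    [0.5,0.1,0,-4,0,0,0]
  ]
}}

```text
time_s: 20.9
ee_pos: [0.4792, -0.2181, 0.2367]
eef_rot: [-3.14, -0.05, 1.377]
force: [0.3, -0.6, -0.5]
grip_width: 0.0705
grip_force: 0.0
```

Request:
{"op": "move_arm", "data": {
  "targets": [
    [0.5,1,-1,-0.5,0,0,0],
    [0.5,2,-1.5,-0.5,0,0,0],
    [0.5,3,-1.5,-0.5,0,0,0],
    [0.5,4,-1.5,-0.5,0,0,0],
    [0.5,5,-1.5,-0.5,0,0,0],
    [0.5,6,-1.5,-0.5,0,0,0],
    [0.5,7,-1.5,-0.5,0,0,0],
    [0.5,7,-1.5,-0.5,0,0,0],
    [0.5,7,-1.5,-0.5,0,0,0]
  ]
}}

```text
time_s: 21.8
ee_pos: [0.4731, 0.1407, 0.277]
eef_rot: [-3.139, -0.05, 1.38]
force: [0.2, -0.2, -0.6]
grip_width: 0.0702
grip_force: 0.0
```

```bash
python3 - <<'E'
from tm import *
for n in("top","side"):
    im,d,P=shot(n,f"pics/e_{n}.png")
    for r in ctrl.cut_out(n,"terminal")[:1]:
        q=P[r["region"]&(d>0)]; s=q[(q[:,2]>.024)&(q[:,2]<.046)]
        b=cv2.minAreaRect((s[:,:2]*1000).astype(np.float32)); l=np.array([case(p) for p in s])
        print(n,r["score"],len(s),b,np.percentile(l,[2,98],axis=0),np.median(s[:,2]))
    for k in("screen_end","terminal","sleeve_end"):
        for r in ctrl.tip_of(n,k)[:1]: print(k,r["score"],case(ray_z(n,r["point"],.008)))
o=ctrl.get_obs();print(o["ee_pos"],o["time_s"])
zoom("pics/h.png")
E
```

```text
top 0.78 305 ((478.2358703613281, -217.6663360595703), (79.41886138916016, 61.991233825683594), 82.9079818725586) [[-0.0318 -0.0266]
 [ 0.0258  0.0479]] 0.032652289079585686
terminal 0.57 [0.0126 0.034 ]
sleeve_end 0.87 [-0.0051  0.1119]
side 0.54 172 ((474.5233154296875, -220.08795166015625), (76.64370727539062, 63.730918884277344), 76.72098541259766) [[-0.0305 -0.0287]
 [ 0.0246  0.0442]] 0.03463174764499119
terminal 0.68 [-0.004   0.0361]
sleeve_end 0.59 [0.0104 0.1147]
[0.4732 0.1374 0.2772] 22.3
```

View pics/h.png

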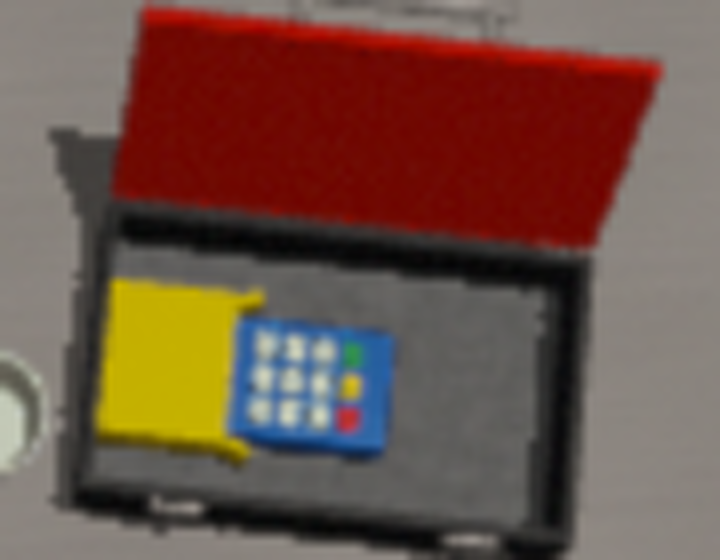

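The picture shows the terminal face up in the sleeve with its keypad half exposed (crop 235–391, 318–455). About 76 mm is exposed, against 78 mm expected when home. The lid is back and the gripper is clear.

```bash
python3 -c "
from station import ctrl
print(ctrl.hand_in())"
```

```text
the job is handed in; nothing more can be done
None
```

I opened the lid onto its stop, slid the terminal screen end first and face up into the yellow sleeve until it met firm resistance at the end, and handed the job in; the verdict did not come back.

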